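# Clear the perfumer's bench: empty the cap tray, rest it, shelve the glass

## Task

Clear up after bottling: carry the steel tray to the open plywood box and tip its four wooden ball caps into the box, then set the empty tray on the sloped wooden rest, centred, open end downhill and touching the rest's lip. Stand the tall bottle and the squat jar that flank the glass beaker upright on the narrow raised shelf, one each side of the dropper bottle there and centred over its depth. Do not drop or overturn the glass, and leave everything else where it stands.

Things in the scene. Friction and masses are not known exactly. Their poses are not given: they have to be found in the camera images.
- tray: Loose steel tray 130 x 96 mm (x, y), about 200 g, holding the caps. Origin: centre of its underside; x points to its open pouring end, at the start roughly towards the robot. Floor 4 mm; side and back (-x) walls 28 mm high, 4 mm thick; at the open end only a sill, 5 mm above the floor. The caps roll freely, and over the sill once the tray is tilted past about 45 degrees.
- tray_grip (a point): Middle of the tray's wooden handle above the tray's centre, at (0, 0, 66) mm in its frame; pinch it here across y. The handle is a bar along the tray's x, 14 mm wide, 12 mm tall, free below, from a post on the back wall (x = -65 mm) to x = +20 mm.
- tray_front (a point): Middle of the lower edge of the tray's open end, at (65, 0, 0) mm in the tray's frame.
- cap0_center (a point): Centre of one of four alike wooden balls (bottle caps), 34 mm in diameter, 16 g, lying loose in the tray.
- cap1_center (a point): Centre of one of four alike wooden balls (bottle caps), 34 mm in diameter, 16 g, lying loose in the tray.
- cap2_center (a point): Centre of one of four alike wooden balls (bottle caps), 34 mm in diameter, 16 g, lying loose in the tray.
- cap3_center (a point): Centre of one of four alike wooden balls (bottle caps), 34 mm in diameter, 16 g, lying loose in the tray.
- caps_box: Fixed open-topped plywood box, 160 x 160 mm, 80 mm high, walls and floor 5 mm. Origin: centre of its underside, on the bench; z up.
- rest: Fixed wooden rest with a sloped board 140 mm long and 70 mm wide (y), narrower than the tray. Origin: centre of its underside, on the bench; its low end is at -x (towards the robot). The board's surface slopes 0.35 rad (20 degrees), rising towards +x; its centre is 75 mm above the bench. At the low end a lip, 8 mm thick, as wide as the board, stands 12 mm proud of the surface.
- rest_foot (a point): Point on the board's upper surface at the low end, on the middle line, where the surface meets the lip; at (-66, 0, 51) mm in the rest's frame. The tray's front edge belongs here.
- ledge: Fixed narrow raised shelf: a wooden plank 50 mm deep (x), 280 mm long (y), 14 mm thick on two feet, its upper surface 60 mm above the bench. Origin: on the bench under the plank's centre; z up. A dropper bottle stands near its middle; there is room for one thing on each side, about 80 mm from the middle.
- tall_bottle: Closed amber glass bottle with black cap and pale label, round body 48 mm in diameter, 130 mm high over all, about 200 g, standing on the bench on one side of the beaker. Origin: centre of its underside; z up.
- squat_jar: Closed amber glass jar with black lid and pale label, 56 mm in diameter, 70 mm high, about 200 g, standing on the bench on the other side of the beaker. Origin: centre of its underside; z up.
- dropper: Bystander: small amber bottle with black cap, no label, 34 mm in diameter, 85 mm high, standing near the middle of the raised shelf. Origin: centre of its underside.
- beaker: Bystander: clear open glass cup, 60 mm in diameter, 70 mm high, standing on the bench between the bottle and the jar. Origin: centre of its underside.
- spatula: Bystander: spatula 180 mm long lying on the bench at the right. Origin: on the underside, x along it.
There are look-alikes about, which are no part of the job. What is shaped like the part that bears cap1_center but pink or purple is not meant.

How it is judged:
On the way:
1. The tray is tipped (more than 35 degrees) with its open end over the box (angle between tray's own z axis and vertical above 0.61 rad and horizontal distance between tray_front and caps_box below 0.11 m), for 0.1 s.
At the end, for the whole second after the job is handed in: All four caps in the box; tray on the sloped rest (tilt 0.27-0.43 rad, square within 8 degrees, front edge within 18 mm of the foot point); tall bottle and jar upright on the narrow shelf, within 16 mm of its centreline, one 20-128 mm to each side of its middle; all at rest (x of cap0_center in the frame of caps_box between -0.076 and 0.076 m and y of cap0_center in the frame of caps_box between -0.076 and 0.076 m and z of each of cap0_center, cap1_center, cap2_center, cap3_center in the frame of caps_box below 0.08 m and x of cap1_center in the frame of caps_box between -0.076 and 0.076 m and y of cap1_center in the frame of caps_box between -0.076 and 0.076 m and x of cap2_center in the frame of caps_box between -0.076 and 0.076 m and y of cap2_center in the frame of caps_box between -0.076 and 0.076 m and x of cap3_center in the frame of caps_box between -0.076 and 0.076 m and y of cap3_center in the frame of caps_box between -0.076 and 0.076 m and angle between tray's own z axis and vertical between 0.27 and 0.43 rad and distance between tray_front and rest_foot below 0.018 m and angle between the y axis of tray and the y axis of rest, either way round below 0.14 rad and linear speed of each of tray, tall_bottle, squat_jar below 0.02 m/s and x of tall_bottle in the frame of ledge between -0.016 and 0.016 m and y of tall_bottle in the frame of ledge between -0.128 and 0.128 m and z of tall_bottle in the frame of ledge between 0.055 and 0.066 m and angle between each of tall_bottle, squat_jar's own z axis and vertical below 0.08 rad and x of squat_jar in the frame of ledge between -0.016 and 0.016 m and y of squat_jar in the frame of ledge between -0.128 and 0.128 m and z of squat_jar in the frame of ledge between 0.055 and 0.066 m and ((y of tall_bottle in the frame of ledge above 0.02 m and y of squat_jar in the frame of ledge below -0.02 m) or (y of squat_jar in the frame of ledge above 0.02 m and y of tall_bottle in the frame of ledge below -0.02 m))); the robot touches nothing.
It fails at once if The tall bottle or the squat jar is tipped over (more than 40 degrees) (angle between any of tall_bottle, squat_jar's own z axis and vertical above 0.7 rad).
It fails at once if The tall bottle or the squat jar is dropped (moves faster than 0.6 m/s while no finger touches it) ((contact force between the fingers and tall_bottle below 0.05 N and linear speed of tall_bottle above 0.6 m/s) or (contact force between the fingers and squat_jar below 0.05 N and linear speed of squat_jar above 0.6 m/s)).
It fails at once if The dropper bottle on the shelf, the beaker or the spatula is moved more than 30 mm or knocked over (distance of any of dropper, beaker, spatula from where it was at the start of the episode above 0.03 m or angle between any of dropper, beaker's own z axis and vertical above 0.7 rad).
It also fails if it takes over 72 s, if anything falls off the work surface, if the arm or the gripper's body presses on something with over 40 N, if the wrist force passes 120 N, or if a joint passes its speed limit or range.

## Robot

A 7-joint arm with a two-finger parallel gripper is mounted at the origin on the work surface. World frame = base frame: x ahead of the robot, y to its left, z up, the work surface at z = 0. Lengths are in m, angles in rad, forces in N, time in s.
With the tool pointing down it reaches from about 0.425 to 0.925 m from the base axis. Payload 6.8 kg.
Tool frame: the origin (TCP) lies midway between the tips of the shut fingers; the grasp point (between the pads) lies 19 mm behind it (r.grip_depth is the distance from the TCP to the grasp point, in m); z points along the fingers, y is the line along which they close (so a half turn about z gives the same grasp; the last joint's range is limited). The gripper opens to 85 mm and grips with 20 to 120 N. Pads are 22 mm wide; open, the fingers measure 114 mm over their backs; the gripper's body (76 mm by 85 mm) begins 54 mm behind the grasp point. The pads swing forward as they close: fully open they stand 13 mm farther back than shut.
Start: joints at [-1.402, 0.477, 0.022, 1.555, -0.011, 1.109, -0.083], TCP at [0.184, 0.649, 0.231] pointing down, gripper open.
Joint ranges: [-2.96, 2.96], [-0.34, 2.1], [-1.41, 1.46], [0.24, 2.44], [-1.37, 4.51], [0.17, 1.92], [-2.96, 2.96]. Speed limits (rad/s): [2.39, 2.39, 3.14, 3.14, 3.14, 3.14, 3.14].

## Interface

Orientations are given as a rotation vector (axis times angle).
In Python, from bench import telemetry, grab_frame, calibration, order, silhouettes, r gives the robot as it stands.
- The arm moves only by the tool apply_moves, never from a script. Its argument "moves" is a list of rows, each a list of 7 numbers: the turn, a rotation vector about the tool's x, y, z scaled (see below), then the shift along the tool's x, y, z scaled (see below), then the opening, from -1 (shut) to 1 (fully open). A call has exactly 8 rows; each row shifts and turns the commanded pose from where the row before left it, along the tool's axes as they then stand; what a row does not reach is not made up. The controller multiplies each number of a shift by 1000 mm and each number of a turn by 6 degrees. A row lasts 1/12 s, in which the tool goes at most 41.7 mm and 7.16 degrees, less where a joint would pass 70% of its speed; a pose out of reach is approached as far as the arm can. A call with a number of a shift or a turn outside -1 to 1 is refused whole. A call with a gripper value outside its range is refused whole. The fingers move at their own pace and stop on an object; "grip_force" is the grip in N (left out, the last holds). Time passes only in rows, so rows that do not move let the fingers close, or fill a call up. It gives the time, the measured TCP pose, the force, the opening and the grip force at its end, in the units of the state.
- telemetry.get_obs(): the state, without advancing time (a new reading comes with each control period).
- grab_frame(name): name is "scene" or "top" or "wrist"; returns the picture (420x560x3 uint8, blue, green, red); there is no depth.
- calibration(name): a dict with "fx", "fy", "cx", "cy" (pixels), "world_from_camera" (4x4, takes a point from camera to world coordinates); the wrist camera has in their place "mount" (4x4, takes a point from camera to tool coordinates, whose origin is the TCP and whose axes are the flange's). Camera axes: x right, y down, z forward; pixel columns grow to the right and rows downward; lengths in m; the calibration is good to about 2 mm. A picture is of the moment at which its call begins: read the wrist's pose just before it. calibration takes no time and is no camera call.
- order.hand_in(): hands the job in; it is judged then, once.
Trained networks look in the newest picture that a camera, given by its name, has taken for a name from the list of things; names that differ only in an ending like _2 or _b are one class to them, and where a whole thing is asked for, a point or a joint stands for the part that bears it (a point fixed in the world has none). Each returns a list of dicts, best first, with "p" (0 to 1); they miss things now and then, are a little off and sometimes report something else, mostly with a low value. They report only what shows in the picture. A call takes as long as a camera call. They do not tell look-alikes from the thing itself.
- silhouettes(thing, camera): "mask" (420x560 bool, what is visible of it) and "extent" ([centre column, centre row, width, height] in pixels, round what is visible of it).
The state is a dict: "clock": time; "joints": joint angles; "qvel": joint speeds; "tau": joint torques, N m; "tcp_pos": TCP position; "orientation": TCP orientation; "contact_force": force on the tool from outside, world axes, zero at the start; "moment": the same for the moment, N m; "grip_width": finger opening in m; "gripper_force": force on a finger pad.
Only numpy, scipy, OpenCV 4.12 (cv2) and the standard library are available. Lean on these libraries where they do the work, as an engineer would, in place of code of your own. Each camera call takes 0.05 s, during which the arm holds its last target. There are 200 camera calls.

## Working session

There is one attempt and no reset: what is moved stays moved. The work goes in short steps, Python scripts to look and compute and a tool call to move; the robot and the scene stay as the last step left them, time stands still between calls to the robot, and variables do not carry over. Pictures are saved under pics/ and viewed, at most 10 in all, crops included, and the job is handed in when it is done.

Besides the shell and the picture viewer there is one more tool, called after ">>>" in YAML: its name, and indented under it one key for each argument. apply_moves: Moves the arm, as the interface text tells. Its arguments: {"type":"object","properties":{"moves":{"type":"array"},"grip_force":{"type":"number"}},"required":["moves"]}

```bash
ls; mkdir -p pics; python3 - <<'E'
from bench import telemetry, grab_frame, calibration, silhouettes, r
import cv2, numpy as np
np.set_printoptions(precision=4,suppress=True)
print(telemetry.get_obs())
for c in ("scene","top"):
    cv2.imwrite(f"pics/{c}0.png",grab_frame(c))
    k=calibration(c);print(c,k)
    for t in ("tray","cap0_center","caps_box","rest","ledge","tall_bottle","squat_jar","dropper","beaker","spatula"):
        print(t,[(round(d["p"],2),np.round(d["extent"]).tolist()) for d in silhouettes(t,c)])
print(calibration("wrist"), r.grip_depth)
E
```

```text
pics
{'clock': 0.0, 'joints': array([-1.4021,  0.4778,  0.0224,  1.5565, -0.0115,  1.1093, -0.0831]), 'qvel': array([-0.0012, -0.0024,  0.    , -0.0015, -0.0008, -0.0006,  0.0001]), 'tau': array([  0.0003, -59.6457,   1.6083, -28.1186,   0.0125,   0.0094,
        -0.    ]), 'tcp_pos': array([0.1843, 0.6487, 0.2303]), 'orientation': array([-0.4334, -3.1114,  0.0029]), 'contact_force': array([-0.0294, -1.2291, -0.4999]), 'moment': array([-0.0306, -0.0388,  0.0226]), 'gripper_force': 0.0, 'grip_width': 0.08554429521081093}
scene {'fx': 379.4700055282944, 'fy': 379.4700055282944, 'cx': 282.4874001242627, 'cy': 214.39189316501904, 'world_from_camera': array([[-0.0298,  0.6599, -0.7508,  1.1574],
       [ 0.9995,  0.0151, -0.0265, -0.0239],
       [-0.0062, -0.7512, -0.66  ,  0.6468],
       [ 0.    ,  0.    ,  0.    ,  1.    ]])}
tray [(0.77, [348.0, 217.0, 52.0, 58.0])]
cap0_center [(0.45, [356.0, 229.0, 13.0, 11.0])]
caps_box [(0.94, [442.0, 230.0, 88.0, 76.0])]
rest [(0.98, [354.0, 271.0, 51.0, 71.0]), (0.2, [262.0, 217.0, 23.0, 36.0])]
ledge [(0.71, [207.0, 263.0, 134.0, 45.0]), (0.46
[... 806 characters left out ...]
caps_box [(0.73, [222.0, 229.0, 50.0, 50.0]), (0.69, [150.0, 215.0, 69.0, 67.0])]
rest [(0.94, [226.0, 167.0, 36.0, 55.0])]
ledge [(0.73, [226.0, 167.0, 36.0, 57.0]), (0.69, [329.0, 175.0, 96.0, 26.0])]
tall_bottle []
squat_jar [(0.85, [293.0, 227.0, 12.0, 19.0])]
dropper [(0.64, [325.0, 173.0, 11.0, 19.0])]
beaker [(0.75, [330.0, 222.0, 19.0, 22.0])]
spatula [(0.7, [413.0, 213.0, 23.0, 58.0])]
{'fx': 298.45412953159877, 'fy': 298.45412953159877, 'cx': 283.91221384667375, 'cy': 211.67516534219612, 'mount': array([[-0.0005, -0.9578, -0.2874,  0.073 ],
       [ 1.    , -0.0005, -0.    ,  0.0006],
       [-0.0001, -0.2874,  0.9578, -0.1421],
       [ 0.    ,  0.    ,  0.    ,  1.    ]])} 0.0187
```

```bash
python3 - <<'E'
import cv2
a=cv2.imread("pics/scene0.png")[150:330,70:500]; b=cv2.imread("pics/top0.png")[110:290,100:460]
cv2.imwrite("pics/s1.png",cv2.resize(a,(800,335),interpolation=2)); cv2.imwrite("pics/t1.png",cv2.resize(b,(800,400),interpolation=2))
E
```

```text
(no output)
```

View pics/s1.png

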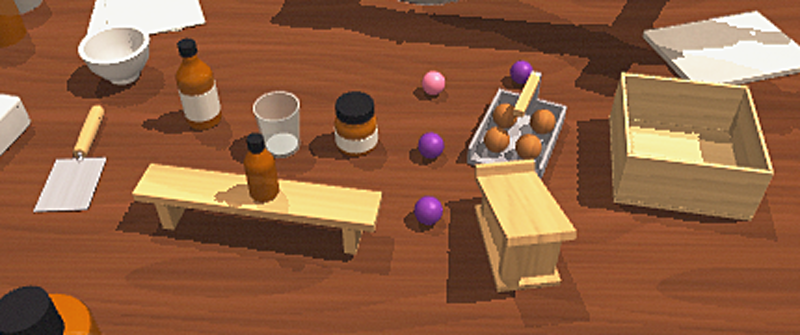

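View pics/t1.png

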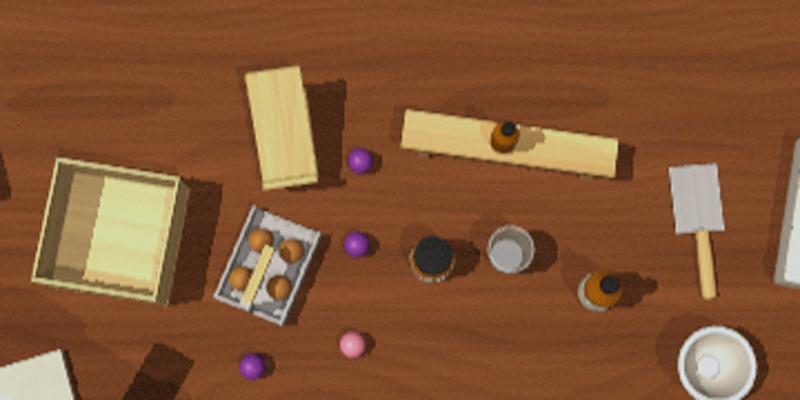

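Scene: the tray holds four brown balls (top crop ≈(265,265), i.e. top pixel (219,230)). The look-alike balls are loose on the bench: purple at crop (361,160), (357,243) and (251,366), and pink at (352,344). The tall bottle is at (602,290) and the jar at (433,257), flanking the beaker (510,250). The big brown bottle at the bottom left of the scene view is another look-alike. The shelf with the dropper, the rest and the box are all clear. Next I'll bring the wrist camera over the tray for the close check.

>>> apply_moves:
  moves:
    - [0,0,0,-0.0248,-0.0254,-0.004,1]
    - [0,0,0,-0.0248,-0.0254,-0.004,1]
    - [0,0,0,-0.0248,-0.0254,-0.004,1]
    - [0,0,0,-0.0248,-0.0254,-0.004,1]
    - [0,0,0,-0.0248,-0.0254,-0.004,1]
    - [0,0,0,-0.0248,-0.0254,-0.004,1]
    - [0,0,0,-0.0248,-0.0254,-0.004,1]
    - [0,0,0,-0.0248,-0.0254,-0.004,1]

```text
clock: 1.77
tcp_pos: [0.3204, 0.398, 0.2637]
orientation: [0.433, 3.111, 0.001]
contact_force: [0.7, 0.3, -0.9]
grip_width: 0.0855
gripper_force: 0.0
```

>>> apply_moves:
  moves:
    - [0,0,0,-0.0248,-0.0254,-0.004,1]
    - [0,0,0,-0.0248,-0.0254,-0.004,1]
    - [0,0,0,-0.0248,-0.0254,-0.004,1]
    - [0,0,0,-0.0248,-0.0254,-0.004,1]
    - [0,0,0,-0.0248,-0.0254,-0.004,1]
    - [0,0,0,-0.0248,-0.0254,-0.004,1]
    - [0,0,0,-0.0248,-0.0254,-0.004,1]
    - [0,0,0,0,0,0,1]

```text
clock: 2.43
tcp_pos: [0.4416, 0.1743, 0.2926]
orientation: [0.449, 3.106, -0.001]
contact_force: [0.1, -0.1, 0.8]
grip_width: 0.0855
gripper_force: 0.0
```

```bash
cat > h.py <<'E'
from bench import telemetry, grab_frame, calibration, silhouettes, order, r
import cv2, numpy as np
from scipy.spatial.transform import Rotation as Ro
from scipy.optimize import least_squares
np.set_printoptions(precision=4,suppress=True)
def tool():
    o=telemetry.get_obs(); T=np.eye(4); T[:3,:3]=Ro.from_rotvec(o["orientation"]).as_matrix(); T[:3,3]=o["tcp_pos"]; return T
def cam(name,T=None):
    k=calibration(name); W=k["world_from_camera"] if name!="wrist" else (tool() if T is None else T)@k["mount"]
    return np.array([[k["fx"],0,k["cx"]],[0,k["fy"],k["cy"]],[0,0,1]]),W
def proj(P,kw):
    K,W=kw; P=np.atleast_2d(P); q=((P-W[:3,3])@W[:3,:3])@K.T; return q[:,:2]/q[:,2:]
def back(uv,z,kw):
    K,W=kw; uv=np.atleast_2d(uv); d=np.c_[uv,np.ones(len(uv))]@np.linalg.inv(K).T@W[:3,:3].T
    return W[:3,3]+d*((z-W[2,3])/d[:,2:])
def go(p,R=None):
    "shift in present tool axes, turn in units of 6 deg (tool axes)"
    T=tool(); d=T[:3,:3].T@(np.array(p)-T[:3,3]); print("now",T[:3,3],"shift",d,"norm",np.linalg.norm(d))
    if R is not None: print("turn/6deg",np.degrees(Ro.from_matrix(T[:3,:3].T@R).as_rotvec())/6)
def down(yaw,tilt=0):
    "tool z down, tool x along heading yaw; then tilt about tool y"
    x=np.array([np.cos(yaw),np.sin(yaw),0]);z=np.array([0,0,-1.]);return np.c_[x,np.cross(z,x),z]@Ro.from_rotvec([0,tilt,0]).as_matrix()
E
python3 - <<'E'
from h import *
kw=cam("wrist"); im=grab_frame("wrist"); cv2.imwrite("pics/w1.png",im); print(tool())
for t in ("tray","cap0_center","rest","caps_box"):
    print(t,[(round(d["p"],2),np.round(d["extent"]).tolist()) for d in silhouettes(t,"wrist")])
E
```

```text
[[-0.9599  0.2804  0.0016  0.44  ]
 [ 0.2804  0.9599  0.0004  0.1777]
 [-0.0015  0.0008 -1.      0.2921]
 [ 0.      0.      0.      1.    ]]
tray [(0.75, [247.0, 197.0, 71.0, 97.0])]
cap0_center [(0.6, [262.0, 220.0, 22.0, 20.0])]
rest [(0.73, [266.0, 313.0, 80.0, 94.0])]
caps_box [(0.94, [400.0, 192.0, 144.0, 139.0]), (0.22, [21.0, 351.0, 42.0, 44.0])]
```

View pics/w1.png

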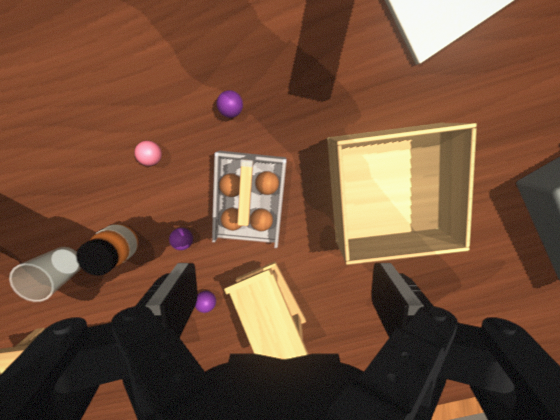

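Wrist picture: the tray spans about (214–286, 152–246) with four brown balls at (230,184), (268,183), (232,218) and (262,219). The box is at (400,192) and the rest at (266,313). Purple balls at (230,104), (180,238) and (205,301) and the pink one at (148,153) are the look-alikes. I need to see which end of the tray is open.

```bash
python3 - <<'E'
import cv2,numpy as np
a=cv2.imread("pics/w1.png")[135:265,195:305]; b=cv2.imread("pics/scene0.png")[178:258,315:385]
cv2.imwrite("pics/z.png",np.hstack([cv2.resize(a,(400,472),interpolation=2),cv2.resize(b,(400,472),interpolation=2)]))
E
```

```text
(no output)
```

View pics/z.png

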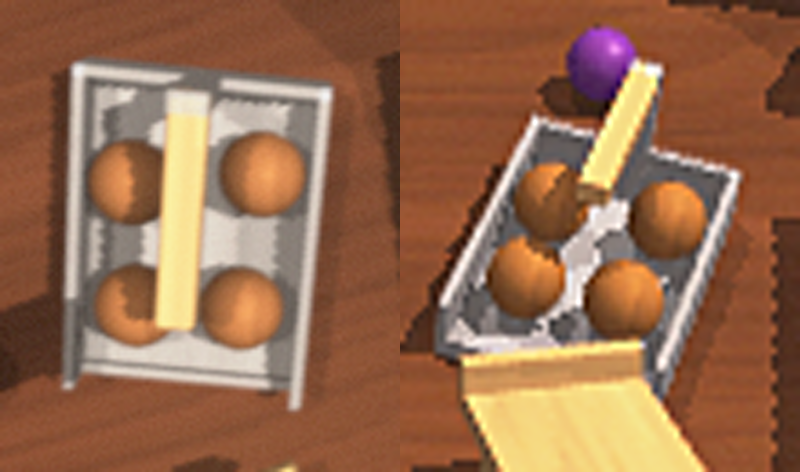

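The close crop settles it. The tray has brown balls (not pink or purple), and its back wall and post are on the robot's side, so its open end points **away** from the robot. I'll plan on that, not on the text. Now to measure.

```bash
cat >> h.py <<'E'
def fit(model,uv,kw,x0):
    "x,y,yaw of a thing from its model points"
    M=np.array(model,float)/1000
    f=lambda p:(proj(np.c_[M[:,:2]@np.array([[np.cos(p[2]),np.sin(p[2])],[-np.sin(p[2]),np.cos(p[2])]])+p[:2],M[:,2]],kw)-uv).ravel()
    s=least_squares(f,x0); return s.x,np.sqrt(np.mean(s.fun**2))
E
python3 - <<'E'
from h import *
print(telemetry.get_obs()["joints"])
kw=cam("wrist"); kt=cam("top")
T=lambda a:np.array(a)/(800/360)+[100,110]
print("tray",fit([[-65,48,28],[-65,-48,28],[65,48,28],[65,-48,28]],np.array([[285.8,159.8],[215.6,152.9],[276.1,246.4],[213.7,240.9]]),kw,[.46,.13,0]))
print("tray top",fit([[65,48,28],[65,-48,28],[-65,-48,28],[-65,48,28]],T([[257,207],[320,235],[283,323],[215,295]]),kt,[.46,.13,0]))
B=[[80,80,80],[80,-80,80],[-80,-80,80],[-80,80,80]]
print("box w",fit(B,np.array([[470,249],[347,263],[330,140],[475,125]]),kw,[.5,.33,0]))
print("box t",fit(B,T([[57,158],[187,178],[168,303],[34,281]]),kt,[.5,.33,0]))
print("rest t",fit([[66,35,99],[66,-35,99],[-72,-35,62],[-72,35,62]],T([[246,73],[300,67],[317,183],[263,188]]),kt,[.6,.1,0]))
print("ledge t",fit([[25,140,60],[25,-140,60],[-25,-140,60],[-25,140,60]],T([[405,110],[618,139],[615,177],[402,147]]),kt,[.6,-.1,0]))
for n,p,z in (("jar",(433,252),.07),("tall",(609,284),.13),("beaker",(511,250),.07),("drop",(508,129),.145)): print(n,back(T([p]),z,kt))
E
```

```text
[-0.8106  0.0749  0.3035  1.9598 -0.0254  1.1108  0.7996]
tray (array([ 0.457 ,  0.1249, -0.3731]), np.float64(1.0882626927342651))
tray top (array([ 0.4609,  0.1126, -0.4043]), np.float64(0.7626677725743681))
box w (array([ 0.4932,  0.3207, -0.1362]), np.float64(2.3273209064835463))
box t (array([ 0.4995,  0.306 , -0.1436]), np.float64(1.239266977204529))
rest t (array([0.6336, 0.0941, 0.1347]), np.float64(0.7884339335659026))
ledge t (array([ 0.6157, -0.2001, -0.1379]), np.float64(0.37913773101818954))
jar [[ 0.4724 -0.0997  0.07  ]]
tall [[ 0.4259 -0.3118  0.13  ]]
beaker [[ 0.475  -0.1988  0.07  ]]
drop [[ 0.615  -0.1901  0.145 ]]
```

```bash
python3 - <<'E'
from h import *
print(tool()[:3,3]); im=grab_frame("wrist"); T=tool(); print(T[:3,3])
im=grab_frame("wrist"); np.save("T2.npy",T); cv2.imwrite("pics/w2.png",im)
d=cv2.absdiff(im,cv2.imread("pics/w1.png")); print(d.mean())
a=im[110:275,200:480]; cv2.imwrite("pics/w2z.png",cv2.resize(a,(800,471),interpolation=2))
E
```

```text
[0.4375 0.1825 0.2911]
[0.4374 0.1826 0.2911]
11.687596371882087
```

View pics/w2z.png

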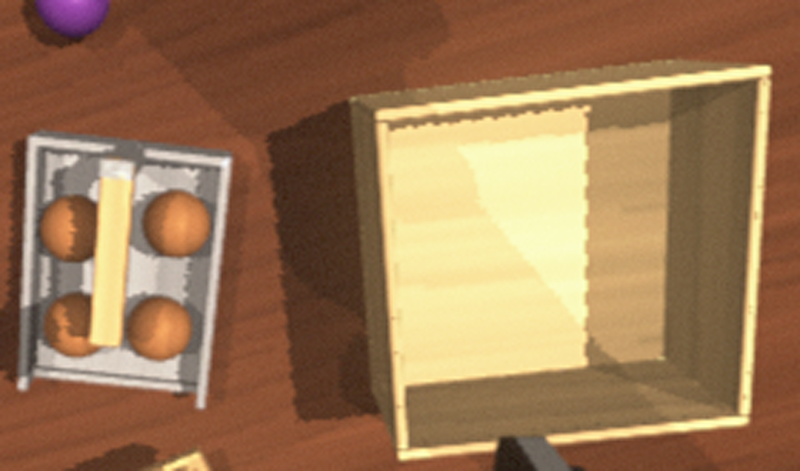

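Still view: tray corners in this crop at (28,132), (231,153), (24,388), (200,406), and box rim at (376,110), (770,67), (747,423), (403,457). The first wrist picture was taken while the arm was still settling.

```bash
python3 - <<'E'
from h import *
kw=cam("wrist",np.load("T2.npy"))
Z=lambda a:np.array(a)/(800/280)+[200,110]
t=fit([[-65,48,28],[-65,-48,28],[65,48,28],[65,-48,28]],Z([[231,153],[28,132],[200,406],[24,388]]),kw,[.46,.13,0]);print("tray",t)
print("handle",back(Z([[118,160],[105,345]]),.072,kw))
print("box",fit([[80,80,80],[80,-80,80],[-80,-80,80],[-80,80,80]],Z([[747,423],[403,457],[376,110],[770,67]]),kw,[.5,.33,0]))
y=t[0][2]; c,s=np.cos(y),np.sin(y); print("handle pred",[(t[0][0]+c*x,t[0][1]+s*x) for x in (-.065,.02)])
go([t[0][0],t[0][1],.16],down(y+np.pi))
E
```

```text
tray (array([ 0.4608,  0.1156, -0.3802]), np.float64(0.9148616027905844))
handle [[0.4022 0.1396 0.072 ]
 [0.4798 0.1081 0.072 ]]
box (array([ 0.5018,  0.3138, -0.1615]), np.float64(1.1802689829687396))
handle pred [(np.float64(0.40045149476676173), np.float64(0.1396752326469692)), (np.float64(0.47938201070008407), np.float64(0.10813202966281503))]
now [0.4375 0.1825 0.2911] shift [-0.0406 -0.0581  0.1311] norm 0.14901235291347417
turn/6deg [-0.0018 -0.0038  1.0124]
```

>>> apply_moves:
  moves:
    - [0,0,0,-0.007,-0.01,0.022,1]
    - [0,0,0,-0.007,-0.01,0.022,1]
    - [0,0,0,-0.007,-0.01,0.022,1]
    - [0,0,0,-0.007,-0.01,0.022,1]
    - [0,0,0,-0.007,-0.01,0.022,1]
    - [0,0,0,-0.0056,-0.0081,0.021,1]
    - [0,0,1,0,0,0,1]
    - [0,0,0,0,0,0,1]

```text
clock: 3.45
tcp_pos: [0.4603, 0.1141, 0.1589]
orientation: [-0.6, -3.081, 0.003]
contact_force: [-0.9, 1.1, 0.9]
grip_width: 0.0852
gripper_force: 0.0
```

```bash
python3 - <<'E'
from h import *
grab_frame("top");go([.4608,.1154,.047],down(np.pi-.383))
E
```

```text
now [0.461  0.1148 0.1598] shift [0.0003 0.0006 0.1128] norm 0.11282414615306299
turn/6deg [-0.0087 -0.0075  0.037 ]
```

>>> apply_moves:
  moves:
    - [0,0,0,0,0,0.025,1]
    - [0,0,0,0,0,0.03,1]
    - [0,0,0,0,0,0.03,1]
    - [0,0,0,0,0,0.02,1]
    - [0,0,0,0,0,0.008,1]
    - [0,0,0,0,0,0,1]
    - [0,0,0,0,0,0,0]
    - [0,0,0,0,0,0,-1]
  grip_force: 100

```text
clock: 4.17
tcp_pos: [0.4625, 0.1149, 0.0487]
orientation: [0.594, 3.083, 0.003]
contact_force: [-0.1, -0.6, 0.5]
grip_width: 0.0639
gripper_force: 0.0
```

>>> apply_moves:
  moves:
    - [0,0,0,0,0,0,-1]
    - [0,0,0,0,0,0,-1]
    - [0,0,0,0,0,0,-1]
    - [0,0,0,0,0,0,-1]
    - [0,0,0,0,0,-0.003,-1]
    - [0,0,0,0,0,-0.006,-1]
    - [0,0,0,0,0,-0.01,-1]
    - [0,0,0,0,0,-0.01,-1]

```text
clock: 4.83
tcp_pos: [0.461, 0.114, 0.077]
orientation: [-0.596, -3.084, 0.001]
contact_force: [-0.4, 0.1, -2.2]
grip_width: 0.012
gripper_force: 97.6
```

>>> apply_moves:
  moves:
    - [0,0,0.4,0,0,-0.012,-1]
    - [0,0,0.8,0,0,-0.016,-1]
    - [0,0,1,0,0,-0.018,-1]
    - [0,0,1,0,0,-0.018,-1]
    - [0,0,1,0,0,-0.018,-1]
    - [0,0,1,0,0,-0.018,-1]
    - [0,0,1,0,0,-0.016,-1]
    - [0,0,1,0,0,-0.01,-1]

```text
clock: 5.5
tcp_pos: [0.4618, 0.1142, 0.2048]
orientation: [1.696, 2.643, 0.004]
contact_force: [0.0, -0.2, -2.9]
grip_width: 0.0119
gripper_force: 97.6
```

>>> apply_moves:
  moves:
    - [0,0,1,0,0,-0.006,-1]
    - [0,0,1,0,0,0,-1]
    - [0,0,1,0,0,0,-1]
    - [0,0,1,0,0,0,-1]
    - [0,0,1,0,0,0,-1]
    - [0,0,1,0,0,0,-1]
    - [0,0,0.6,0,0,0,-1]
    - [0,0,0.3,0,0,0,-1]

```text
clock: 6.17
tcp_pos: [0.4611, 0.1141, 0.209]
orientation: [-2.519, -1.876, -0.001]
contact_force: [-0.1, -0.3, -2.5]
grip_width: 0.0122
gripper_force: 97.6
```

```bash
python3 - <<'E'
from h import *
im=grab_frame("wrist");cv2.imwrite("pics/w3.png",im); print(telemetry.get_obs()["joints"])
go([.523,.327,.205],down(np.radians(32)))
for t in ("rest","tray"): print(t,[(round(d["p"],2),np.round(d["extent"]).tolist()) for d in silhouettes(t,"wrist")])
E
```

```text
[-0.9786  0.1941  0.6939  2.0782 -0.1567  0.9191 -0.4897]
now [0.461  0.1141 0.209 ] shift [ 0.2218 -0.0018  0.0042] norm 0.2218030251949445
turn/6deg [-0.0045 -0.0056  6.8863]
rest [(0.95, [468.0, 162.0, 183.0, 130.0])]
tray [(0.88, [282.0, 232.0, 177.0, 194.0])]
```

>>> apply_moves:
  moves:
    - [0,0,0,0.012,0,0,-1]
    - [0,0,0,0.024,0,0,-1]
    - [0,0,0,0.034,0,0,-1]
    - [0,0,0,0.038,0,0,-1]
    - [0,0,0,0.038,0,0,-1]
    - [0,0,0,0.036,-0.002,0.002,-1]
    - [0,0,0,0.026,0,0.002,-1]
    - [0,0,0,0.014,0,0,-1]

```text
clock: 6.98
tcp_pos: [0.5216, 0.3337, 0.2034]
orientation: [-2.509, -1.888, -0.0]
contact_force: [-0.4, 0.5, -2.1]
grip_width: 0.012
gripper_force: 97.8
```

>>> apply_moves:
  moves:
    - [0,0,0.6,0,0,0,-1]
    - [0,0,1,0,0,0,-1]
    - [0,0,1,0,0,0,-1]
    - [0,0,1,0,0,0,-1]
    - [0,0,1,0,0,0,-1]
    - [0,0,1,0,0,0,-1]
    - [0,0,0.9,0,0,0,-1]
    - [0,0,0.4,0,0,0,-1]

```text
clock: 7.65
tcp_pos: [0.5218, 0.3291, 0.204]
orientation: [-3.02, -0.865, 0.001]
contact_force: [-0.7, -0.5, -2.0]
grip_width: 0.0122
gripper_force: 97.8
```

```bash
python3 - <<'E'
from h import *
grab_frame("top"); print(telemetry.get_obs()["joints"],tool())
R=tool()[:3,:3]
for s in (1,-1):
    z=(R@Ro.from_rotvec([0,s*1.05,0]).as_matrix())[:,2]; print(s,z)
go([.523,.327,.205],down(np.radians(32)))
E
```

```text
[-1.219   0.5049  0.7722  1.7662 -0.4033  1.0364 -1.3115] [[ 0.8483  0.5296 -0.0006  0.5218]
 [ 0.5296 -0.8483 -0.      0.3291]
 [-0.0005 -0.0003 -1.      0.204 ]
 [ 0.      0.      0.      1.    ]]
1 [ 0.7355  0.4594 -0.498 ]
-1 [-0.7361 -0.4594 -0.4971]
now [0.5218 0.3291 0.204 ] shift [-0.0001  0.0024 -0.001 ] norm 0.0026037902955270177
turn/6deg [-0.0027  0.0052 -0.0037]
```

>>> apply_moves:
  moves:
    - [0,0.6,0,0,0,0,-1]
    - [0,1,0,0,0,0,-1]
    - [0,1,0,0,0,0,-1]
    - [0,1,0,0,0,0,-1]
    - [0,1,0,0,0,0,-1]
    - [0,1,0,0,0,0,-1]
    - [0,1,0,0,0,0,-1]
    - [0,1,0,0,0,0,-1]

```text
clock: 8.37
tcp_pos: [0.5158, 0.3303, 0.204]
orientation: [-2.721, -0.794, -0.849]
contact_force: [-0.1, -0.4, -1.5]
grip_width: 0.012
gripper_force: 99.2
```

>>> apply_moves:
  moves:
    - [0,1,0,0,0,0,-1]
    - [0,1,0,0,0,0,-1]
    - [0,0.8,0,0,0,0,-1]
    - [0,0,0,0,0,0,-1]
    - [0,0,0,0,0,0,-1]
    - [0,0,0,0,0,0,-1]
    - [0,0,0,0,0,0,-1]
    - [0,0,0,0,0,0,-1]

```text
clock: 9.03
tcp_pos: [0.5202, 0.3328, 0.2426]
orientation: [-2.65, -0.769, -0.989]
contact_force: [0.3, -0.4, -1.4]
grip_width: 0.0123
gripper_force: 99.3
```

```bash
python3 - <<'E'
from h import *
im=grab_frame("scene"); a=im[130:340,260:540]; b=grab_frame("top")[140:280,90:280]; print(telemetry.get_obs()["joints"],tool())
cv2.imwrite("pics/p4.png",np.hstack([cv2.resize(a,(440,330),interpolation=2),cv2.resize(b,(360,330),interpolation=2)]))
E
```

```text
[-1.7346  0.2205  1.178   2.2884 -1.3543  0.17   -0.3605] [[ 0.6387  0.5395  0.5486  0.5204]
 [ 0.3984 -0.8419  0.364   0.3325]
 [ 0.6583 -0.0139 -0.7526  0.2428]
 [ 0.      0.      0.      1.    ]]
```

View pics/p4.png

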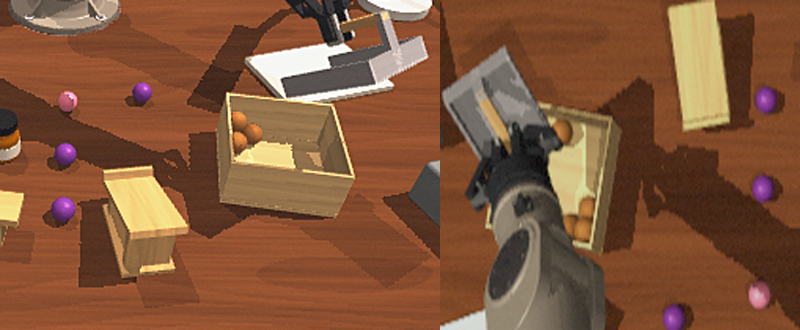

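The tray looks empty. The top view shows one ball at (563,132) and three around (580,218) in the box, and the wrist load fell by about 0.6 N, which matches four caps. The arm stopped at 41° of tilt, which is enough. Now I'll tilt back and read the rest's pose from the earlier picture w3.

>>> apply_moves:
  moves:
    - [0,-0.5,0,0,0,-0.005,-1]
    - [0,-0.5,0,0,0,-0.005,-1]
    - [0,-0.7,0,0,0,-0.005,-1]
    - [0,-0.7,0,0,0,-0.005,-1]
    - [0,-0.6,0,0,0,-0.005,-1]
    - [0,-0.6,0,0,0,-0.005,-1]
    - [0,0,0,0,0,0,-1]
    - [0,0,0,0,0,0,-1]

```text
clock: 9.8
tcp_pos: [0.508, 0.3246, 0.2675]
orientation: [-2.869, -0.84, -0.501]
contact_force: [-0.5, 0.8, -1.9]
grip_width: 0.0118
gripper_force: 99.2
```

View pics/w3.png

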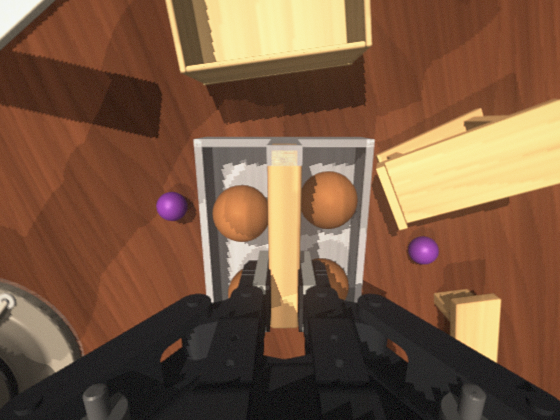

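```bash
python3 - <<'E'
from h import *
grab_frame("top");print(telemetry.get_obs()["joints"],tool())
E
```

```text
[-1.7548  0.4576  1.4161  2.0187 -0.7398  0.8085 -0.9772] [[ 0.7931  0.5408  0.2802  0.5072]
 [ 0.5042 -0.8411  0.196   0.3242]
 [ 0.3416 -0.0142 -0.9397  0.2669]
 [ 0.      0.      0.      1.    ]]
```

w3 shows the rest's lip at outer corners (377,166) and (403,229), and the box rim at the top. I'll fit the rest from w3 and the top view together.

```bash
cat > rest.py <<'E'
from h import *
Tw=np.eye(4);Tw[:3,:3]=Ro.from_rotvec([-2.519,-1.876,-.001]).as_matrix();Tw[:3,3]=[.461,.1141,.209]
kw=cam("wrist",Tw);kt=cam("top")
M=np.array([[65.8,35,98.9],[65.8,-35,98.9],[-77.6,-35,59.6],[-77.6,35,59.6]])/1000
U=np.array([[246,73],[300,67],[317,183],[263,188]])/(800/360)+[100,110]
V=np.array([[403,229],[377,166.]])
def place(p,M): c,s=np.cos(p[2]),np.sin(p[2]); return np.c_[M[:,:2]@np.array([[c,s],[-s,c]])+p[:2],M[:,2]]
def f(p,wt=1,ww=1): P=place(p,M); return np.r_[wt*(proj(P,kt)-U).ravel(),ww*(proj(P[2:],kw)-V).ravel()]
if __name__=="__main__":
    for w in ((1,1),(1,0)):
        s=least_squares(f,[.63,.1,.13],args=w); print(s.x,f(s.x))
    print("lip w",back(V,.0596,kw))
E
python3 rest.py
```

```text
[0.6394 0.0953 0.1506] [-0.5751 -0.4335 -0.3188 -1.2952  0.0197 -1.6572  0.0535 -0.3167 -1.9194
 -0.733   0.7057  1.1371]
[0.6368 0.0946 0.1343] [ 0.009   0.2413  0.3211 -0.2353 -0.1547 -0.4812 -0.1789  0.4732 -5.2671
 -0.2433 -1.7352  1.1991]
lip w [[0.5697 0.0477 0.0596]
 [0.557  0.1195 0.0596]]
```

```bash
python3 - <<'E'
from h import *
im=grab_frame("wrist");cv2.imwrite("pics/w5.png",im)
print([(round(d["p"],2),np.round(d["extent"]).tolist()) for d in silhouettes("tray","wrist")])
a=cv2.imread("pics/w3.png"); 
cv2.imwrite("pics/cmp.png",np.hstack([x[120:310,180:390] for x in (a,im)]))
go([.619,.0922,.21],down(.148,.349))
E
```

```text
[(0.81, [284.0, 231.0, 180.0, 193.0])]
now [0.5062 0.3241 0.2666] shift [-0.0468  0.2569  0.0391] norm 0.2640236589346245
turn/6deg [-1.517   0.0447  3.7538]
```

View pics/cmp.png

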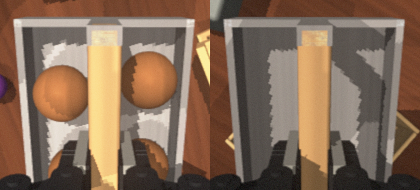

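The tray is empty (left side of the picture is before, right is now) and hasn't slipped in the grip. Moving to above the rest.

>>> apply_moves:
  moves:
    - [0,0,0,-0.004,0.02,0.0,-1]
    - [0,0,0,-0.006,0.034,0.004,-1]
    - [0,0,0,-0.0065,0.037,0.006,-1]
    - [0,0,0,-0.0065,0.038,0.006,-1]
    - [0,0,0,-0.0065,0.038,0.006,-1]
    - [0,0,0,-0.0065,0.037,0.006,-1]
    - [0,0,0,-0.0065,0.033,0.006,-1]
    - [0,0,0,-0.004,0.02,0.005,-1]

```text
clock: 10.62
tcp_pos: [0.6205, 0.0885, 0.211]
orientation: [-2.871, -0.834, -0.501]
contact_force: [-0.1, -0.4, -1.5]
grip_width: 0.012
gripper_force: 99.2
```

>>> apply_moves:
  moves:
    - [-0.18,0.005,0.45,0,0,0,-1]
    - [-0.25,0.007,0.625,0,0,0,-1]
    - [-0.25,0.007,0.625,0,0,0,-1]
    - [-0.25,0.007,0.625,0,0,0,-1]
    - [-0.25,0.007,0.625,0,0,0,-1]
    - [-0.25,0.007,0.625,0,0,0,-1]
    - [-0.09,0.003,0.18,0,0,0,-1]
    - [0,0,0,0,0,0,-1]

```text
clock: 11.28
tcp_pos: [0.6194, 0.0941, 0.2107]
orientation: [-3.061, -0.231, -0.539]
contact_force: [-1.4, -0.1, -0.9]
grip_width: 0.012
gripper_force: 99.2
```

```bash
python3 - <<'E'
from h import *
im=grab_frame("scene");cv2.imwrite("pics/s6.png",im);print(telemetry.get_obs()["joints"])
go([.619,.0922,.21],down(.148,.349))
go([.619,.0922,.128],down(.148,.349))
E
```

```text
[-1.1942  0.5623  1.2692  2.0264 -0.8956  0.744  -0.8661]
now [0.6196 0.0936 0.211 ] shift [-0.0011  0.0012  0.0006] norm 0.00176530554018006
turn/6deg [0.0021 0.0005 0.0316]
now [0.6196 0.0936 0.211 ] shift [-0.0291  0.0011  0.0777] norm 0.08297832500157418
turn/6deg [0.0021 0.0005 0.0316]
```

>>> apply_moves:
  moves:
    - [0,0,0.03,-0.004,0.001,0.011,-1]
    - [0,0,0,-0.006,0,0.016,-1]
    - [0,0,0,-0.006,0,0.016,-1]
    - [0,0,0,-0.006,0,0.016,-1]
    - [0,0,0,-0.004,0,0.011,-1]
    - [0,0,0,-0.003,0,0.008,-1]
    - [0,0,0,0,0,0,-1]
    - [0,0,0,0,0,0,-1]

```text
clock: 12.0
tcp_pos: [0.6199, 0.0915, 0.1285]
orientation: [-3.061, -0.223, -0.54]
contact_force: [-0.1, 0.0, -1.6]
grip_width: 0.0122
gripper_force: 99.2
```

>>> apply_moves:
  moves:
    - [0,0,0,0,0,0.002,-1]
    - [0,0,0,0,0,0.002,-1]
    - [0,0,0,0,0,0.001,-1]
    - [0,0,0,0,0,0.001,-1]
    - [0,0,0,0,0,0,-1]
    - [0,0,0,0,0,0,-1]
    - [0,0,0,0,0,0,-1]
    - [0,0,0,0,0,0,-1]

```text
clock: 12.67
tcp_pos: [0.6219, 0.0924, 0.1227]
orientation: [-3.061, -0.224, -0.54]
contact_force: [-0.9, -0.5, -1.3]
grip_width: 0.012
gripper_force: 99.2
```

```bash
python3 - <<'E'
from h import *
im=grab_frame("scene");a=im[210:330,290:430]; b=grab_frame("wrist"); print(telemetry.get_obs()["contact_force"])
cv2.imwrite("pics/p7.png",np.hstack([cv2.resize(a,(420,360),interpolation=2),cv2.resize(b,(380,360))]))
go([.619,.0922,.121],down(.148,.349))
E
```

```text
[-0.3766  0.8993 -1.2538]
now [0.6218 0.0923 0.1226] shift [-0.0032 -0.0003  0.0006] norm 0.0032519446650019243
turn/6deg [ 0.0063 -0.0042 -0.0193]
```

View pics/p7.png

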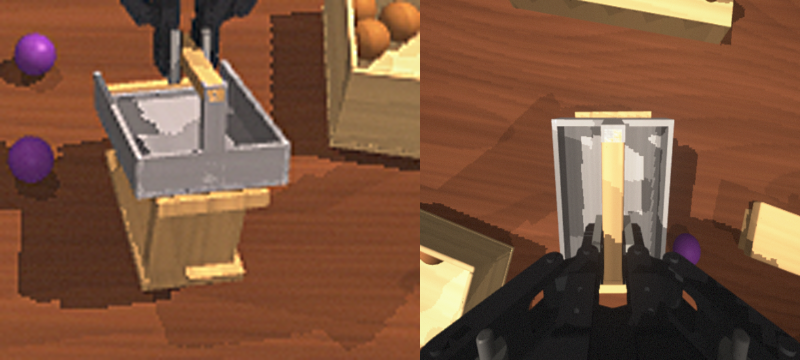

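The tray is square over the board with its open end at the lip and hasn't touched yet. Lowering the last few millimetres.

>>> apply_moves:
  moves:
    - [0,0,0,-0.0015,0,0.001,-1]
    - [0,0,0,-0.0015,0,0.001,-1]
    - [0,0,0,0,0,0.001,-1]
    - [0,0,0,0,0,0.001,-1]
    - [0,0,0,0,0,0,-1]
    - [0,0,0,0,0,0,-1]
    - [0,0,0,0,0,0,-1]
    - [0,0,0,0,0,0,-1]

```text
clock: 13.43
tcp_pos: [0.6197, 0.0922, 0.1194]
orientation: [-3.057, -0.222, -0.539]
contact_force: [-20.6, 1.5, 29.1]
grip_width: 0.012
gripper_force: 104.2
```

>>> apply_moves:
  moves:
    - [0,0,0,-0.001,0,-0.001,-1]
    - [0,0,0,0,0,0,-1]
    - [0,0,0,0,0,0,-1]
    - [0,0,0,0,0,0,-0.6]
    - [0,0,0,0,0,0,-0.4]
    - [0,0,0,0,0,0,0]
    - [0,0,0,0,0,0,1]
    - [0,0,0,0,0,0,1]

```text
clock: 14.1
tcp_pos: [0.6191, 0.092, 0.1182]
orientation: [-3.061, -0.224, -0.54]
contact_force: [0.2, -0.2, 0.2]
grip_width: 0.0609
gripper_force: 0.0
```

>>> apply_moves:
  moves:
    - [0,0,0,0,0,0,1]
    - [0,0,0,0,0,0,1]
    - [0,0,0,0,0,-0.01,1]
    - [0,0,0,0,0,-0.025,1]
    - [0,0,0,0,0,-0.03,1]
    - [0,0,0,0,0,-0.03,1]
    - [0,0,0,0,0,-0.03,1]
    - [0,0,0,0,0,-0.025,1]

```text
clock: 14.77
tcp_pos: [0.5678, 0.0841, 0.26]
orientation: [-3.065, -0.224, -0.539]
contact_force: [-0.2, -0.6, 1.1]
grip_width: 0.0853
gripper_force: 0.0
```

```bash
python3 - <<'E'
from h import *
grab_frame("top");im=grab_frame("wrist");cv2.imwrite("pics/w8.png",im);np.save("T8.npy",tool());print(tool(),telemetry.get_obs()["joints"])
cv2.imwrite("pics/w8z.png",im[60:400])
for t in ("tray","rest"): print(t,[(round(d["p"],2),np.round(d["extent"]).tolist()) for d in silhouettes(t,"wrist")])
E
```

```text
[[ 0.9281  0.1476  0.3418  0.5691]
 [ 0.1374 -0.989   0.0539  0.0852]
 [ 0.346  -0.0031 -0.9382  0.2621]
 [ 0.      0.      0.      1.    ]] [-1.4299  0.3793  1.4517  2.0821 -0.6358  0.7372 -1.0581]
tray [(0.55, [282.0, 189.0, 92.0, 120.0]), (0.34, [482.0, 232.0, 157.0, 83.0])]
rest [(0.71, [284.0, 190.0, 66.0, 132.0])]
```

View pics/w8z.png

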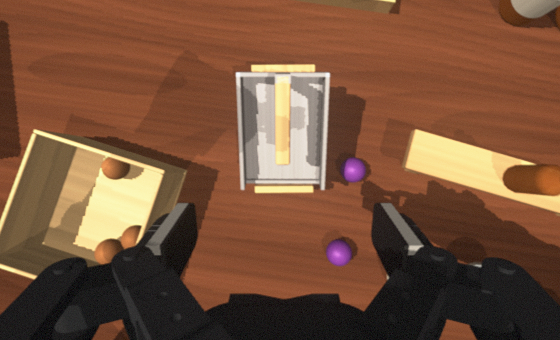

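The wrist view shows the tray square on the rest with its front wall ends at the lip (tray outline columns 237–329, rows 72–190 in the crop), and the caps in the box. Now I'll level the tool, turn it to close along the shelf's depth, and measure the tray.

>>> apply_moves:
  moves:
    - [0,-0.83,0,0,0,0,1]
    - [0,-0.83,0,0,0,0,1]
    - [0,-0.83,0,0,0,0,1]
    - [0,-0.83,0,0,0,0,1]
    - [0,0,-1,0,0,0,1]
    - [0,0,-1,0,0,0,1]
    - [0,0,-1,0,0,0,1]
    - [0,0,-1,0,0,0,1]

```text
clock: 15.63
tcp_pos: [0.5681, 0.084, 0.2572]
orientation: [3.015, 0.881, -0.002]
contact_force: [-0.2, 0.4, -0.1]
grip_width: 0.0855
gripper_force: 0.0
```

>>> apply_moves:
  moves:
    - [0,0,-1,0,0,0,1]
    - [0,0,-1,0,0,0,1]
    - [0,0,-1,0,0,0,1]
    - [0,0,-1,0,0,0,1]
    - [0,0,-1,0,0,0,1]
    - [0,0,-1,0,0,0,1]
    - [0,0,-1,0,0,0,1]
    - [0,0,-1,0,0,0,1]

```text
clock: 16.3
tcp_pos: [0.5678, 0.0843, 0.2573]
orientation: [-2.395, -2.031, 0.001]
contact_force: [-0.3, -0.1, -0.6]
grip_width: 0.0853
gripper_force: 0.0
```

```bash
python3 - <<'E'
from h import *
from rest import place
kw8=cam("wrist",np.load("T8.npy"))
V=np.array([[237,133],[329,134],[241,249],[324,249.]])
M=np.array([[-65,48,28],[-65,-48,28],[65,48,28],[65,-48,28]])/1000
def pts(q,rest):
    # q: slide upslope, lateral, yaw on the board
    c,s=np.cos(q[2]),np.sin(q[2]); a=.065-M[:,0]; b=-M[:,1]   # upslope from front / rest y
    a0,b0=a-.065,b; a,b=.065+c*a0-s*b0+q[0], s*a0+c*b0+q[1]
    t=.349; P=np.c_[-.066+a*np.cos(t)-M[:,2]*np.sin(t), b, .051+a*np.sin(t)+M[:,2]*np.cos(t)]
    return place(rest,P)
# sign: image left = +y world
for rest in ([.638,.095,.148],):
    for ordr in ([0,1,2,3],[1,0,3,2]):
        s=least_squares(lambda q:(proj(pts(q,rest),kw8)-V[ordr]).ravel(),[0,0,0]);print(s.x,np.abs(s.fun).max())
grab_frame("top");print(telemetry.get_obs()["joints"]); go([.47,-.04,.29],down(np.pi/2-.138))
E
```

```text
[-0.0009  0.0021 -0.0019] 93.35530628468715
[ 0.0033  0.0021 -0.0069] 1.6238792318295623
[-0.9489  0.393   0.9139  1.8146 -0.347   1.1054 -0.0709]
now [0.5678 0.0841 0.2575] shift [-0.138  -0.077  -0.0325] norm 0.16130877446812883
turn/6deg [-0.0134 -0.0038 -0.1953]
```

The tray sits within about 4 mm of the foot point and is square, well inside tolerance. Next, the glassware.

>>> apply_moves:
  moves:
    - [0,0,-0.2,-0.015,-0.008,-0.004,1]
    - [0,0,0,-0.023,-0.013,-0.005,1]
    - [0,0,0,-0.025,-0.014,-0.006,1]
    - [0,0,0,-0.025,-0.014,-0.006,1]
    - [0,0,0,-0.025,-0.014,-0.006,1]
    - [0,0,0,-0.015,-0.009,-0.003,1]
    - [0,0,0,-0.01,-0.005,-0.002,1]
    - [0,0,0,0,0,0,1]

```text
clock: 17.02
tcp_pos: [0.4703, -0.0423, 0.2908]
orientation: [-2.383, -2.045, -0.003]
contact_force: [0.4, -0.6, 0.3]
grip_width: 0.0854
gripper_force: 0.0
```

```bash
cat > cyl.py <<'E'
from h import *
def fitcyl(mask,kw,prof,x0):
    "base x,y of an upright round thing by matching its hull outline: prof=[(r,z)..]"
    a=np.linspace(0,2*np.pi,48)
    obs=cv2.convexHull(np.argwhere(mask)[:,::-1].astype(np.int32))[:,0].astype(float)
    o=np.array([obs[:,0].min(),obs[:,0].max(),obs[:,1].min(),obs[:,1].max()])
    def f(p):
        P=np.vstack([np.c_[p[0]+r_*np.cos(a),p[1]+r_*np.sin(a),np.full(48,z)] for r_,z in prof]); q=proj(P,kw)
        return np.array([q[:,0].min(),q[:,0].max(),q[:,1].min(),q[:,1].max()])-o
    s=least_squares(f,x0); return s.x,s.fun
P={"squat_jar":[(.028,0),(.028,.045),(.023,.07)],"tall_bottle":[(.024,0),(.024,.08),(.012,.13)],"beaker":[(.03,0),(.03,.07)],"dropper":[(.017,.06),(.017,.11),(.01,.145)]}
X={"squat_jar":[.472,-.1],"tall_bottle":[.426,-.312],"beaker":[.475,-.199],"dropper":[.615,-.19]}
def allcyl(c,names=P):
    kw=cam(c)
    grab_frame(c)
    for t in names:
        for d in silhouettes(t,c)[:2]: print(c,t,round(d["p"],2),np.round(d["extent"]).tolist(),*fitcyl(d["mask"],kw,P[t],X[t]))
E
python3 - <<'E'
from cyl import *
grab_frame("top"); print(telemetry.get_obs()["joints"],tool())
allcyl("wrist"); cv2.imwrite("pics/w9.png",grab_frame("wrist")); allcyl("top"); allcyl("scene")
E
```

```text
[-1.0076  0.0867  1.0496  1.9927 -0.0862  1.1059 -0.0708] [[ 0.1492  0.9888  0.0013  0.4713]
 [ 0.9888 -0.1492  0.0018 -0.0406]
 [ 0.002   0.001  -1.      0.2908]
 [ 0.      0.      0.      1.    ]]
wrist squat_jar 0.81 [287.0, 221.0, 38.0, 51.0] [ 0.4691 -0.1006] [-1.8834  1.8853 -0.6266  0.6575]
wrist tall_bottle 0.75 [281.0, 344.0, 31.0, 33.0] [ 0.4341 -0.2669] [ -2.3553   2.3649 -26.6424  22.5922]
wrist tall_bottle 0.6 [290.0, 222.0, 40.0, 50.0] [ 0.4708 -0.0899] [-0.1854  0.1865 -5.0932  4.0135]
wrist beaker 0.68 [305.0, 285.0, 42.0, 56.0] [ 0.4764 -0.2011] [-1.1169  1.1185 -2.4715  2.4124]
wrist beaker 0.27 [426.0, 52.0, 168.0, 104.0] [0.665  0.0867] [ 49.8669 -41.1126  13.1463 -21.1837]
wrist dropper 0.83 [420.0, 283.0, 44.0, 44.0] [ 0.6178 -0.1838] [-5.5535  4.4498 -6.7245  6.0981]
top squat_jar 0.78 [296.0, 227.0, 11.0, 23.0] [ 0.4718 -0.1053] [-3.4177  3.3253 -0.9927  0.9912]
top squat_jar 0.3 [221.0, 167.0, 38.0, 48.0] [0.6468 0.1073] [  8.6142  -8.8644  13.0935 -13.4717]
top tall_bottle 0.63 [369.0, 240.0, 22.0, 15.0] [ 0.429  -0.3119] [-1.6688  1.5879 -2.1259  2.2044]
top beaker 0.72 [330.0, 223.0, 15.0, 22.0] [ 0.4831 -0.1999] [-2.0221  1.937  -1.8274  1.8734]
top beaker 0.41 [226.0, 166.0, 38.0, 50.0] [0.6457 0.1044] [  6.8999  -7.2134  11.1247 -11.4236]
top dropper 0.56 [325.0, 170.0, 9.0, 17.0] [ 0.6191 -0.1906] [-0.765   0.7414 -1.0016  1.0477]
scene squat_jar 0.64 [261.0, 217.0, 24.0, 29.0] [ 0.4663 -0.102 ] [-0.3     0.3093 -0.7668  0.6753]
scene tall_bottle 0.73 [179.0, 195.0, 23.0, 46.0] [ 0.4258 -0.316 ] [-1.1867  1.2593 -1.3176  1.1009]
scene beaker 0.25 [353.0, 272.0, 54.0, 70.0] [0.6401 0.101 ] [ 10.8308 -10.136   14.0349 -11.7146]
scene dropper 0.91 [210.0, 239.0, 18.0, 34.0] [ 0.6176 -0.1911] [-1.4025  1.4688 -1.7134  1.5331]
scene dropper 0.32 [353.0, 249.0, 68.0, 53.0] [0.6353 0.0988] [ 22.4803 -21.4343   7.8384  -6.2372]
```

```bash
python3 - <<'E'
from h import *
go([.4693,-.1008,.10],down(np.pi/2-.138))
E
```

```text
now [ 0.4716 -0.0405  0.2911] shift [-0.0601  0.0063  0.1911] norm 0.20044688319974896
turn/6deg [ 0.0161 -0.0072 -0.0898]
```

>>> apply_moves:
  moves:
    - [0,0,0,-0.015,0.002,0.015,1]
    - [0,0,0,-0.02,0.002,0.025,1]
    - [0,0,0,-0.015,0.0023,0.033,1]
    - [0,0,0,-0.0101,0,0.035,1]
    - [0,0,0,0,0,0.035,1]
    - [0,0,0,0,0,0.03,1]
    - [0,0,0,0,0,0.018,1]
    - [0,0,0,0,0,0,1]

```text
clock: 18.53
tcp_pos: [0.4668, -0.1006, 0.097]
orientation: [-2.377, -2.049, 0.006]
contact_force: [-0.8, -0.2, 0.5]
grip_width: 0.0851
gripper_force: 0.0
```

```bash
python3 - <<'E'
from cyl import *
grab_frame("top"); allcyl("wrist",["squat_jar"]); go([.4693,-.1008,.015],down(np.pi/2-.138))
E
```

```text
wrist squat_jar 0.86 [285.0, 229.0, 81.0, 100.0] [ 0.4693 -0.1012] [-1.5233  1.5234 -0.4288  0.4939]
wrist squat_jar 0.42 [530.0, 336.0, 61.0, 54.0] [ 0.6443 -0.2225] [-39.6537  29.6033 -26.8677  29.5548]
now [ 0.4701 -0.1012  0.1011] shift [ 0.0002 -0.0011  0.0861] norm 0.08606570793469266
turn/6deg [ 0.0279 -0.0043 -0.091 ]
```

>>> apply_moves:
  moves:
    - [0,0,0,0,-0.001,0.018,1]
    - [0,0,0,0,0,0.022,1]
    - [0,0,0,0,0,0.022,1]
    - [0,0,0,0,0,0.016,1]
    - [0,0,0,0,0,0.008,1]
    - [0,0,0,0,0,0,1]
    - [0,0,0,0,0,0,0.5]
    - [0,0,0,0,0,0,0]
  grip_force: 60

```text
clock: 19.35
tcp_pos: [0.4696, -0.1007, 0.0154]
orientation: [2.377, 2.051, 0.005]
contact_force: [0.2, 0.2, 1.0]
grip_width: 0.0636
gripper_force: 0.0
```

>>> apply_moves:
  moves:
    - [0,0,0,0,0,0,-1]
    - [0,0,0,0,0,0,-1]
    - [0,0,0,0,0,0,-1]
    - [0,0,0,0,0,-0.003,-1]
    - [0,0,0,0,0,-0.01,-1]
    - [0,0,0,0,0,-0.015,-1]
    - [0,0,0,0,0,-0.02,-1]
    - [0,0,0,0,0,-0.025,-1]

```text
clock: 20.02
tcp_pos: [0.4674, -0.1006, 0.0879]
orientation: [-2.379, -2.051, 0.0]
contact_force: [0.7, -0.1, -0.7]
grip_width: 0.0539
gripper_force: 63.6
```

```bash
python3 - <<'E'
from h import *
grab_frame("top");print(telemetry.get_obs()["joints"])
go([.627,-.118,.16],down(np.pi/2-.138))
E
```

```text
[-0.5613  0.4751  0.8145  2.1739 -0.5463  0.6986  0.4795]
now [ 0.4699 -0.1016  0.0918] shift [ 0.0071  0.1582 -0.0673] norm 0.17203596053680567
turn/6deg [ 0.0537 -0.0123 -0.1034]
```

>>> apply_moves:
  moves:
    - [0,0,0,0,0,-0.025,-1]
    - [0,0,0,0,0.01,-0.025,-1]
    - [0,0,0,0.001,0.02,-0.017,-1]
    - [0,0,0,0.001,0.03,0,-1]
    - [0,0,0,0.001,0.034,0,-1]
    - [0,0,0,0.002,0.034,0,-1]
    - [0,0,0,0.001,0.02,0,-1]
    - [0,0,0,0.001,0.01,0,-1]

```text
clock: 20.73
tcp_pos: [0.6283, -0.1168, 0.155]
orientation: [2.375, 2.052, 0.003]
contact_force: [-0.7, -0.4, -1.7]
grip_width: 0.0538
gripper_force: 64.4
```

```bash
python3 - <<'E'
from cyl import *
grab_frame("top");im=grab_frame("wrist")
go([.627,-.118,.079],down(np.pi/2-.138)); print(telemetry.get_obs()["contact_force"],Ro.from_rotvec(telemetry.get_obs()["orientation"]).as_matrix()[:,2])
for c in ("wrist","scene","top"):
    if c!="wrist": grab_frame(c)
    kw=cam(c)
    for d in silhouettes("ledge",c)[:2]:
        m=d["mask"]; cs,_=cv2.findContours(m.astype(np.uint8),0,1); k=max(cs,key=cv2.contourArea); box=cv2.boxPoints(cv2.minAreaRect(k))
        print(c,round(d["p"],2),m.sum(),back(box,.06,kw)[:,:2].tolist())
    for d in silhouettes("dropper",c)[:1]: print(c,fitcyl(d["mask"],kw,P["dropper"],X["dropper"]))
E
```

```text
now [ 0.6269 -0.1169  0.1547] shift [-0.0011  0.      0.0757] norm 0.07575085500953203
turn/6deg [ 0.0247  0.0055 -0.0794]
[-0.5208  0.6794 -1.7705] [ 0.0025 -0.0009 -1.    ]
scene 0.74 2845 [[0.6672906917654353, -0.331284410789731], [0.5706801963686812, -0.35261425341872216], [0.6125178463972151, -0.058471475391580915], [0.7014808342932242, -0.06265715115294801]]
scene (array([ 0.6163, -0.1924]), array([-0.9133,  0.9564, -1.1687,  1.0479]))
top 0.89 1124 [[0.594705820707799, -0.12646477338053783], [0.6532121564572289, -0.135019100057233], [0.6233117310285982, -0.3410497401951841], [0.5650810725536008, -0.3313607349811004]]
top (array([ 0.6191, -0.1891]), array([-1.2647,  1.2256, -1.0026,  1.0469]))
```

>>> apply_moves:
  moves:
    - [0,0,0,-0.001,0,0.012,-1]
    - [0,0,0,0,0,0.018,-1]
    - [0,0,0,0,0,0.018,-1]
    - [0,0,0,0,0,0.014,-1]
    - [0,0,0,0,0,0.008,-1]
    - [0,0,0,0,0,0.005,-1]
    - [0,0,0,0,0,0,-1]
    - [0,0,0,0,0,0,-1]

```text
clock: 21.9
tcp_pos: [0.6258, -0.1182, 0.0796]
orientation: [2.378, 2.051, 0.003]
contact_force: [-0.2, -0.4, -1.2]
grip_width: 0.0536
gripper_force: 64.4
```

>>> apply_moves:
  moves:
    - [0,0,0,0,0,0.001,-1]
    - [0,0,0,0,0,0.001,-1]
    - [0,0,0,0,0,0.001,-1]
    - [0,0,0,0,0,0,-1]
    - [0,0,0,0,0,0,-1]
    - [0,0,0,0,0,0,-1]
    - [0,0,0,0,0,0,-1]
    - [0,0,0,0,0,0,-1]

```text
clock: 22.57
tcp_pos: [0.6256, -0.1179, 0.0764]
orientation: [2.378, 2.051, 0.003]
contact_force: [-0.2, -0.3, -2.4]
grip_width: 0.0538
gripper_force: 64.4
```

>>> apply_moves:
  moves:
    - [0,0,0,0,0,0.0007,-1]
    - [0,0,0,0,0,0.0007,-1]
    - [0,0,0,0,0,0,-1]
    - [0,0,0,0,0,0,-1]
    - [0,0,0,0,0,0,-1]
    - [0,0,0,0,0,0,-1]
    - [0,0,0,0,0,0,-1]
    - [0,0,0,0,0,0,-1]

```text
clock: 23.23
tcp_pos: [0.6256, -0.118, 0.0758]
orientation: [2.379, 2.051, 0.004]
contact_force: [-2.6, 1.2, 6.7]
grip_width: 0.0536
gripper_force: 65.2
```

>>> apply_moves:
  moves:
    - [0,0,0,0,0,0,0.3]
    - [0,0,0,0,0,0,0.5]
    - [0,0,0,0,0,0,1]
    - [0,0,0,0,0,0,1]
    - [0,0,0,0,0,0,1]
    - [0,0,0,0,0,0,1]
    - [0,0,0,0,0,-0.01,1]
    - [0,0,0,0,0,-0.02,1]

```text
clock: 23.9
tcp_pos: [0.6239, -0.1174, 0.1036]
orientation: [-2.377, -2.051, 0.002]
contact_force: [0.7, 0.3, -0.9]
grip_width: 0.0856
gripper_force: 0.0
```

>>> apply_moves:
  moves:
    - [0,0,0,0,0,-0.03,1]
    - [0,0,0,0,0,-0.035,1]
    - [0,0,0,0,0,-0.035,1]
    - [0,0,0,0,0,-0.035,1]
    - [0,0,0,0,0,-0.03,1]
    - [0,0,0,0,0,-0.01,1]
    - [0,0,0,0,0,0,1]
    - [0,0,0,0,0,0,1]

```text
clock: 24.57
tcp_pos: [0.625, -0.1178, 0.2801]
orientation: [2.378, 2.051, 0.003]
contact_force: [-0.2, 0.1, -0.6]
grip_width: 0.0855
gripper_force: 0.0
```

```bash
python3 - <<'E'
from cyl import *
grab_frame("top");print(telemetry.get_obs()["joints"])
P["squat_jar"]=[(.028,.06),(.028,.105),(.023,.13)];X["squat_jar"]=[.627,-.118]
for c in ("wrist","scene","top"): allcyl(c,["squat_jar","dropper"])
go([.4275,-.30,.28],down(np.pi/2-.138))
E
```

```text
[-0.5459  0.5038  0.9211  1.6435 -0.4248  1.2083  0.3221]
wrist squat_jar 0.85 [284.0, 192.0, 53.0, 60.0] [ 0.6252 -0.119 ] [-1.2703  1.2715  0.196  -0.1145]
wrist dropper 0.93 [288.0, 253.0, 30.0, 48.0] [ 0.6176 -0.1895] [-0.9266  0.9271 -1.7051  1.4811]
wrist dropper 0.71 [288.0, 235.0, 41.0, 200.0] [ 0.619  -0.1756] [  5.393   -5.3956  80.8724 -68.7723]
scene squat_jar 0.78 [246.0, 246.0, 30.0, 40.0] [ 0.6211 -0.1196] [-1.4464  1.5027 -1.8088  1.5159]
scene squat_jar 0.73 [210.0, 239.0, 21.0, 33.0] [ 0.6079 -0.1927] [-6.3531  6.6481 -2.762   1.9706]
scene dropper 0.56 [209.0, 239.0, 19.0, 34.0] [ 0.6163 -0.1924] [-0.9133  0.9564 -1.1687  1.0479]
top squat_jar 0.45 [150.0, 214.0, 69.0, 68.0] [0.4985 0.3076] [ 22.7828 -23.867   21.3553 -21.5733]
top dropper 0.44 [326.0, 172.0, 15.0, 17.0] [ 0.6191 -0.1906] [-0.765   0.7414 -1.0016  1.0477]
now [ 0.6251 -0.118   0.2796] shift [-0.209  -0.1687 -0.0007] norm 0.2685989170919159
turn/6deg [ 0.0105 -0.0038 -0.0905]
```

>>> apply_moves:
  moves:
    - [0,0,0,-0.015,-0.012,0,1]
    - [0,0,0,-0.028,-0.022,0,1]
    - [0,0,0,-0.032,-0.026,0,1]
    - [0,0,0,-0.032,-0.026,0,1]
    - [0,0,0,-0.032,-0.026,0,1]
    - [0,0,0,-0.032,-0.026,0,1]
    - [0,0,0,-0.026,-0.021,0,1]
    - [0,0,0,-0.012,-0.01,0,1]

```text
clock: 25.73
tcp_pos: [0.423, -0.3035, 0.2799]
orientation: [2.385, 2.044, 0.003]
contact_force: [-0.3, -0.3, 0.4]
grip_width: 0.0854
gripper_force: 0.0
```

```bash
python3 - <<'E'
from cyl import *
for i in range(3): grab_frame("wrist")
allcyl("wrist",["tall_bottle","beaker"]); print(telemetry.get_obs()["joints"])
go([.4275,-.313,.16],down(np.pi/2-.138))
E
```

```text
wrist tall_bottle 0.95 [284.0, 197.0, 40.0, 48.0] [ 0.4262 -0.3142] [-0.8125  0.814  -0.8988  0.7204]
wrist tall_bottle 0.2 [450.0, 7.0, 52.0, 14.0] [ 0.6156 -0.1492] [-30.4564  20.3001 -24.3287  42.9255]
wrist beaker 0.88 [314.0, 90.0, 57.0, 59.0] [ 0.4772 -0.1987] [-1.309   1.0884 -0.6302  0.9081]
[-0.365   0.2708  1.043   1.9061 -0.2625  1.1095  0.6359]
now [ 0.4288 -0.2986  0.2794] shift [-0.0145  0.0006  0.1194] norm 0.12029363986255011
turn/6deg [ 0.0155 -0.0057 -0.0623]
```

The bottle is 130 mm tall and the gripper body starts 54 mm behind the grasp point, so a grip on the bottle's body would put the palm into the cap. I'll pinch the cap instead, at TCP z ≈ 0.101.

>>> apply_moves:
  moves:
    - [0,0,0,-0.009,0,0.01,1]
    - [0,0,0,-0.007,-0.001,0.025,1]
    - [0,0,0,0,0,0.032,1]
    - [0,0,0,0,0,0.032,1]
    - [0,0,0,0,0,0.012,1]
    - [0,0,0,0,0,0.004,1]
    - [0,0,0,0,0,0,1]
    - [0,0,0,0,0,0,1]

```text
clock: 26.7
tcp_pos: [0.4253, -0.3159, 0.1657]
orientation: [2.376, 2.051, 0.003]
contact_force: [0.3, -0.5, 0.7]
grip_width: 0.0853
gripper_force: 0.0
```

```bash
python3 - <<'E'
from cyl import *
grab_frame("top");allcyl("wrist",["tall_bottle"]); go([.4265,-.3145,.101],down(np.pi/2-.138))
E
```

```text
wrist tall_bottle 0.78 [284.0, 216.0, 57.0, 82.0] [ 0.4267 -0.3147] [-1.4443  1.4506 -2.3486  1.6896]
now [ 0.4252 -0.316   0.166 ] shift [0.0017 0.0008 0.065 ] norm 0.06504269118366446
turn/6deg [ 0.0412 -0.     -0.0847]
```

>>> apply_moves:
  moves:
    - [0,0,0,0.0015,0.001,0.015,1]
    - [0,0,0,0,0,0.02,1]
    - [0,0,0,0,0,0.018,1]
    - [0,0,0,0,0,0.009,1]
    - [0,0,0,0,0,0.003,0.5]
    - [0,0,0,0,0,0,0]
    - [0,0,0,0,0,0,-0.3]
    - [0,0,0,0,0,0,-0.4]
  grip_force: 60

```text
clock: 27.52
tcp_pos: [0.4261, -0.3148, 0.1006]
orientation: [2.377, 2.05, 0.003]
contact_force: [0.4, 0.4, 0.9]
grip_width: 0.039
gripper_force: 0.0
```

>>> apply_moves:
  moves:
    - [0,0,0,0,0,0,-1]
    - [0,0,0,0,0,0,-1]
    - [0,0,0,0,0,0,-1]
    - [0,0,0,0,0,0,-1]
    - [0,0,0,0,0,0,-1]
    - [0,0,0,0,0,0,-1]
    - [0,0,0,0,0,-0.002,-1]
    - [0,0,0,0,0,-0.005,-1]
  grip_force: 80

```text
clock: 28.18
tcp_pos: [0.425, -0.3137, 0.1063]
orientation: [-2.378, -2.052, -0.002]
contact_force: [-0.7, 0.1, -1.3]
grip_width: 0.0213
gripper_force: 77.7
```

>>> apply_moves:
  moves:
    - [0,0,0,0,0,-0.008,-1]
    - [0,0,0,0,0,-0.015,-1]
    - [0,0,0,0,0,-0.02,-1]
    - [0,0,0,0,0,-0.022,-1]
    - [0,0,0,0,0,-0.02,-1]
    - [0,0,0,0,0,-0.012,-1]
    - [0,0,0,0,0,-0.006,-1]
    - [0,0,0,0,0,0,-1]

```text
clock: 28.85
tcp_pos: [0.4258, -0.3144, 0.2106]
orientation: [2.377, 2.051, 0.004]
contact_force: [0.1, -0.3, -1.2]
grip_width: 0.0209
gripper_force: 77.9
```

```bash
python3 - <<'E'
from cyl import *
grab_frame("top"); o=telemetry.get_obs(); print(o["joints"],o["contact_force"],o["grip_width"])
go([.604,-.282,.205],down(np.pi/2-.138))
kw=cam("scene"); grab_frame("scene")
for d in silhouettes("tall_bottle","scene")[:1]: print(d["p"],d["extent"],proj([[.4265,-.3145,.11],[.4265,-.3145,.24]],kw))
E
```

```text
[-0.2437  0.3816  0.971   1.9728 -0.3816  0.9796  0.7648] [ 0.1522 -0.0285 -2.2561] 0.020935260845535732
now [ 0.4254 -0.3139  0.2095] shift [0.0577 0.172  0.005 ] norm 0.18147666165557685
turn/6deg [ 0.0206 -0.0093 -0.0848]
0.78 [170.1, 165.2, 25.9, 38.1] [[171.9413 179.6175]
 [160.0742 131.0782]]
```

Held: the load is 2.2 N and the scene mask has risen with the arm. Carrying it across smoothly.

>>> apply_moves:
  moves:
    - [0,0,0,0.002,0.008,0,-1]
    - [0,0,0,0.006,0.018,0,-1]
    - [0,0,0,0.009,0.026,0,-1]
    - [0,0,0,0.011,0.032,0,-1]
    - [0,0,0,0.011,0.032,0,-1]
    - [0,0,0,0.009,0.027,0,-1]
    - [0,0,0,0.006,0.019,0,-1]
    - [0,0,0,0.003,0.009,0,-1]

```text
clock: 29.67
tcp_pos: [0.6062, -0.2806, 0.2078]
orientation: [-2.374, -2.057, -0.002]
contact_force: [0.1, -0.0, -1.2]
grip_width: 0.0214
gripper_force: 78.0
```

>>> apply_moves:
  moves:
    - [0,0,0,0,0,0.005,-1]
    - [0,0,0,0,0,0.008,-1]
    - [0,0,0,0,0,0.008,-1]
    - [0,0,0,0,0,0.008,-1]
    - [0,0,0,0,0,0.006,-1]
    - [0,0,0,0,0,0.003,-1]
    - [0,0,0,0,0,0,-1]
    - [0,0,0,0,0,0,-1]

```text
clock: 30.33
tcp_pos: [0.6027, -0.283, 0.1719]
orientation: [2.379, 2.051, 0.002]
contact_force: [0.1, -0.9, -2.4]
grip_width: 0.021
gripper_force: 78.1
```

```bash
python3 - <<'E'
from cyl import *
grab_frame("top"); o=telemetry.get_obs(); print(o["joints"],o["contact_force"],o["grip_width"])
go([.604,-.282,.1605],down(np.pi/2-.138))
kw=cam("scene"); grab_frame("scene")
P["tall_bottle"]=[(.024,.07),(.024,.15),(.012,.20)];X["tall_bottle"]=[.604,-.282]
allcyl("scene",["tall_bottle","dropper"])
E
```

```text
[-0.2059  0.6563  0.8355  1.675  -0.5477  1.0579  0.6559] [ 0.1487 -0.4707 -2.2526] 0.02054262620882044
now [ 0.603  -0.2831  0.1722] shift [0.0013 0.0008 0.0117] norm 0.01181626326399167
turn/6deg [ 0.021  -0.0046 -0.0903]
scene tall_bottle 0.87 [165.0, 224.0, 26.0, 55.0] [ 0.6007 -0.2858] [-2.03    2.1841 -2.298   1.8936]
scene dropper 0.9 [209.0, 240.0, 23.0, 35.0] [ 0.6163 -0.1904] [ 0.0848 -0.09   -1.1421  1.077 ]
scene dropper 0.5 [355.0, 250.0, 66.0, 53.0] [0.6367 0.0976] [ 22.9909 -21.9203   7.3203  -5.7258]
```

>>> apply_moves:
  moves:
    - [0,0,0,0.001,0.001,0.004,-1]
    - [0,0,0,0,0,0.003,-1]
    - [0,0,0,0,0,0.002,-1]
    - [0,0,0,0,0,0.001,-1]
    - [0,0,0,0,0,0,-1]
    - [0,0,0,0,0,0,-1]
    - [0,0,0,0,0,0,-1]
    - [0,0,0,0,0,0,-1]

```text
clock: 31.25
tcp_pos: [0.6041, -0.2822, 0.162]
orientation: [2.378, 2.051, 0.003]
contact_force: [0.5, 0.4, -2.7]
grip_width: 0.0209
gripper_force: 78.1
```

>>> apply_moves:
  moves:
    - [0,0,0,0,0,0.0007,-1]
    - [0,0,0,0,0,0.0007,-1]
    - [0,0,0,0,0,0,-1]
    - [0,0,0,0,0,0,-1]
    - [0,0,0,0,0,0,-1]
    - [0,0,0,0,0,0,-1]
    - [0,0,0,0,0,0,-1]
    - [0,0,0,0,0,0,-1]

```text
clock: 31.92
tcp_pos: [0.6042, -0.2822, 0.1607]
orientation: [2.378, 2.051, 0.003]
contact_force: [0.5, 0.1, 1.2]
grip_width: 0.0204
gripper_force: 78.3
```

>>> apply_moves:
  moves:
    - [0,0,0,0,0,0.0003,-1]
    - [0,0,0,0,0,0,-0.4]
    - [0,0,0,0,0,0,-0.2]
    - [0,0,0,0,0,0,0]
    - [0,0,0,0,0,0,0.5]
    - [0,0,0,0,0,0,1]
    - [0,0,0,0,0,0,1]
    - [0,0,0,0,0,0,1]

```text
clock: 32.58
tcp_pos: [0.6041, -0.2821, 0.1601]
orientation: [2.378, 2.051, 0.002]
contact_force: [-0.2, -0.2, -0.1]
grip_width: 0.0853
gripper_force: 0.0
```

>>> apply_moves:
  moves:
    - [0,0,0,0,0,-0.01,1]
    - [0,0,0,0,0,-0.02,1]
    - [0,0,0,0,0,-0.025,1]
    - [0,0,0,0,0,-0.025,1]
    - [0,0,0,0,0,-0.025,1]
    - [0,0,0,0,0,-0.015,1]
    - [0,0,0,0,0,0,1]
    - [0,0,0,0,0,0,1]

```text
clock: 33.25
tcp_pos: [0.6041, -0.2825, 0.2813]
orientation: [2.377, 2.05, 0.004]
contact_force: [-0.8, 0.6, -0.5]
grip_width: 0.0854
gripper_force: 0.0
```

```bash
python3 - <<'E'
from cyl import *
P["tall_bottle"]=[(.024,.06),(.024,.14),(.012,.19)];X["tall_bottle"]=[.604,-.282]
P["squat_jar"]=[(.028,.06),(.028,.105),(.023,.13)];X["squat_jar"]=[.627,-.118]
print(telemetry.get_obs()["clock"])
for c in ("wrist","scene","top"): allcyl(c)
for c in ("scene","top"):
    kw=cam(c)
    for t in ("tray","cap0_center","spatula"): print(c,t,[(round(d["p"],2),np.round(d["extent"]).tolist(),back(d["extent"][:2],.022,kw)[0]) for d in silhouettes(t,c)])
E
```

```text
33.25
wrist squat_jar 0.94 [278.0, 30.0, 62.0, 60.0] [ 0.6238 -0.1279] [-1.1955  1.2065 -8.1443 11.6278]
wrist tall_bottle 0.83 [283.0, 198.0, 53.0, 57.0] [ 0.605  -0.2824] [-0.4815  0.4839 -2.1635  1.6001]
wrist beaker 0.58 [168.0, 132.0, 64.0, 50.0] [ 0.4749 -0.1994] [-3.0053  3.6286 -1.9549  2.3647]
wrist dropper 0.8 [286.0, 101.0, 35.0, 37.0] [ 0.6181 -0.1914] [-1.6978  1.7006 -0.7517  0.995 ]
scene squat_jar 0.79 [246.0, 246.0, 32.0, 39.0] [ 0.6227 -0.1195] [-0.4879  0.5063 -1.2752  1.1093]
scene tall_bottle 0.88 [167.0, 227.0, 31.0, 53.0] [ 0.6034 -0.2832] [-0.9064  0.9744 -1.3416  1.1377]
scene beaker 0.75 [217.0, 215.0, 25.0, 40.0] [ 0.4705 -0.2043] [-2.0397  2.1593 -1.0587  0.7787]
scene dropper 0.76 [211.0, 238.0, 19.0, 33.0] [ 0.6162 -0.1914] [-1.389   1.4542 -2.2122  2.002 ]
top squat_jar 0.57 [300.0, 170.0, 16.0, 21.0] [ 0.6268 -0.1141] [-1.1671  1.135  -1.1002  1.1311]
top tall_bottle 0.16 [149.0, 214.0, 65.0, 61.0] [0.4964 0.3058] [ 21.7085 -23.6882  21.4845 -22.2396]
scene tray [(0.77, [354.0, 249.0, 61.0, 53.0], array([0.5619, 0.1156, 0.022 ])), (0.47, [210.0, 239.0, 20.0, 36.0], array([ 0.537 , -0.2146,  0.022 ]))]
scene cap0_center [(0.71, [442.0, 230.0, 91.0, 80.0], array([0.4939, 0.3304, 0.022 ])), (0.53, [414.0, 224.0, 11.0, 11.0], array([0.4761, 0.2698, 0.022 ])), (0.15, [210.0, 241.0, 19.0, 34.0], array([ 0.5435, -0.2137,  0.022 ]))]
scene spatula [(0.64, [108.0, 235.0, 36.0, 53.0], array([ 0.5287, -0.4587,  0.022 ])), (0.38, [355.0, 248.0, 65.0, 53.0], array([0.5575, 0.1192, 0.022 ])), (0.19, [411.0, 212.0, 4.0, 6.0], array([0.4296, 0.2717, 0.022 ]))]
top tray [(0.93, [224.0, 166.0, 36.0, 49.0], array([0.6496, 0.1081, 0.022 ]))]
top cap0_center [(0.45, [169.0, 226.0, 12.0, 14.0], array([0.4715, 0.2635, 0.022 ]))]
top spatula [(0.78, [412.0, 213.0, 26.0, 62.0], array([ 0.5098, -0.4449,  0.022 ])), (0.35, [334.0, 228.0, 8.0, 13.0], array([ 0.4656, -0.2148,  0.022 ]))]
```

Everything is in place. Last check: count the brown balls in the box by colour.

```bash
python3 - <<'E'
from h import *
im=grab_frame("top");kw=cam("top"); big=cv2.resize(im,None,fx=4,fy=4,interpolation=cv2.INTER_CUBIC)[4*175:4*260,4*105:4*195]
g=cv2.GaussianBlur(cv2.cvtColor(big,cv2.COLOR_BGR2HSV)[:,:,1],(7,7),0)
c=cv2.HoughCircles(g,cv2.HOUGH_GRADIENT,1,30,param1=60,param2=14,minRadius=17,maxRadius=30)
for x,y,q in (c[0] if c is not None else []): print(x,y,q,big[int(min(y,339)),int(min(x,359))],back([105+x/4,175+y/4],.022,kw)[0])
hsv=cv2.cvtColor(im,cv2.COLOR_BGR2HSV)
m=((hsv[:,:,1]>160)&(hsv[:,:,2]>90)&(hsv[:,:,0]<18)).astype(np.uint8); n,_,st,ce=cv2.connectedComponentsWithStats(m)
for s,q in zip(st[1:],ce[1:]):
    if s[4]>25: print("blob",s.tolist(),q)
E
```

```text
248.5 205.5 21.4 [ 62 130 192] [0.4695 0.2694 0.022 ]
197.5 83.5 21.7 [ 61 117 176] [0.5593 0.3095 0.022 ]
207.5 236.5 23.0 [ 57 120 182] [0.447  0.2983 0.022 ]
332.5 187.5 28.3 [18 32 56] [0.4827 0.209  0.022 ]
327.5 224.5 23.9 [14 29 52] [0.4557 0.2119 0.022 ]
234.5 252.5 29.4 [ 58 117 177] [0.4353 0.2785 0.022 ]
339.5 125.5 18.2 [27 38 63] [0.5283 0.205  0.022 ]
blob [0, 0, 560, 420, 137177] [270.2925 169.4574]
blob [173, 84, 9, 13, 39] [177.      89.4872]
blob [187, 84, 9, 13, 41] [190.8293  90.2683]
blob [200, 85, 10, 12, 39] [204.1282  90.3333]
blob [214, 85, 9, 12, 44] [217.8409  90.2727]
blob [228, 85, 10, 12, 48] [231.75    90.4167]
blob [242, 85, 9, 12, 45] [245.2     90.8222]
blob [255, 85, 10, 12, 50] [259.16  90.74]
blob [292, 164, 19, 14, 51] [299.3922 173.4706]
blob [425, 183, 14, 23, 117] [430.8462 191.6581]
blob [149, 191, 9, 10, 72] [153.0278 195.6528]
blob [162, 221, 10, 11, 81] [166.5062 225.8272]
blob [151, 229, 11, 10, 88] [155.9886 233.4886]
blob [162, 233, 8, 10, 54] [165.7963 237.2037]
blob [24, 301, 197, 119, 10824] [148.7567 381.8386]
```

Four separate ball blobs lie inside the box, at (153,196), (167,226), (156,233) and (166,237). Handing in.

```bash
python3 -c "
from bench import order; print(order.hand_in())"
```

```text
the job is handed in; nothing more can be done
None
```

I handed the job in at about 34 s of the 72 s allowed: by camera, the four caps are in the box, the empty tray is square on the rest with its open end about 3 mm from the lip, and the bottle and jar stand upright either side of the dropper; no verdict was returned.

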